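# Stand up the backstop of the padding jig and click it home

## Task

Set up the padding jig: roll the green angle-plate backstop over its heel edge, from its face onto its foot, keeping the heel down on the board and letting the foot down gently, without slamming. Then slide the standing backstop foot first under the two keeper lips until it is fully home against the end stop and the side plunger has clicked into its notch, and let go. Leave the things around the jig where they are.

Things in the scene. Friction and masses are not known exactly. Their poses are not given: they have to be found in the camera images.
- jig: Padding jig fixed on the table: white-faced board 184 (x) x 340 (y) x 15 mm. Origin: centre of its underside, z up; working surface at z = 15 mm. At its -y end is the seat for the backstop's foot: two dark rails with bright lips on top, and a dark end stop whose face is at y = -152 mm. The foot slides in along -y; fully home, the heel edge of the backstop lies at x = 0, y = -67 mm (within 3 mm).
- seat_mouth (a point): Middle of the seat's mouth, on the board's surface, 91 mm from the jig's origin; axes as the jig's. From here to the end stop is 61 mm along -y. Rails 113 mm apart, flared over the first 12 mm. From 13 mm inside the mouth to the end stop, lips overhang the rails by 8 mm a side, leaving 97 mm between them and 10.5 mm of height below (more at the mouth). Lips and stop stand 15.5 mm above the board.
- backstop: Green metal angle plate, 0.4 to 0.65 kg: face plate 120 mm long and foot 85 mm at right angles, 110 mm wide, 8 mm thick. Origin: middle of the heel edge (outer corner); x along the heel, y along the face plate, z along the foot to its toe. Starts lying on the face plate, foot up, y towards the jig's +y within 10 deg. A quarter turn about +x stands it on the foot: y up, toe to the jig's -y.
- rib (a point): Handhold of the backstop, at x 0, y 38, z 38 mm of it; axes as the backstop's. A triangular rib in the inside corner, 20 mm thick along x (45 mm free on either side), up to a slanting edge from (y 78, z 14) to (y 14, z 78) mm. Pinch it across x, coming in along the 45 deg bisector. Centre of mass y 37, z 21 mm: tipped about 60 deg it balances on the heel, beyond that it falls over.
- plunger (a joint): Spring plunger in the jig's -x rail, nose at y = -124 mm of the jig: 0 = nose out, grows in m as it is pushed back (most 0.008). The foot, its toe corners chamfered, pushes it back 2 to 4 mm against 4 to 5 N, which presses the foot to the +x rail; about 10 N slides the foot on. Fully home, the nose drops into a notch, 4 mm deep, in the foot's -x edge 57 mm from the heel, and reads under 0.0015.
- card_stack: loose stack of cut cards, 140 x 96 x 24 mm, near the jig. Origin: centre of its underside. Leave it alone.
- size_jar: standing white jar with a blue band, 69 mm across, 135 mm high. Origin: centre of its underside. Leave it alone.
- sanding_block: brown cork sanding block, 42 x 72 x 30 mm. Origin: centre of its underside. Leave it alone.

How it is judged:
On the way, in this order (a step that is already met when the one before it is completed fails the run):
1. the backstop stands on its foot on the board (angle between backstop's own y axis and vertical below 0.07 rad and z of backstop in the frame of jig below 0.019 m), for 0.2 s.
2. its foot is home under the lips and the plunger has dropped into the notch (y of backstop in the frame of jig below -0.064 m and value of joint plunger below 0.0015 m and angle between backstop's own y axis and vertical below 0.07 rad), for 0.2 s.
At the end, for the whole second after the job is handed in: The backstop stands at rest on its foot (within 3 degrees of upright), the foot under both lips, the heel within 3 mm of its seated place (y = -67 mm on the jig), the plunger nose in the notch (reading under 1.5 mm); card stack, jar and sanding block are within 20 mm of where they were (angle between backstop's own y axis and vertical below 0.05 rad and z of backstop in the frame of jig below 0.018 m and y of backstop in the frame of jig between -0.07 and -0.064 m and x of backstop in the frame of jig between -0.004 and 0.004 m and angle between the x axis of backstop and the x axis of jig, either way round below 0.05 rad and value of joint plunger below 0.0015 m and linear speed of backstop below 0.01 m/s and distance of each of card_stack, size_jar, sanding_block from where it was at the start of the episode below 0.02 m); the robot touches nothing.
It fails at once if the heel is lifted more than 20 mm off the board instead of staying down as the pivot (z of backstop in the frame of jig above 0.035 m).
It fails at once if the backstop falls or is slammed over (turns faster than 3 rad/s) (angular speed of backstop above 3 rad/s).
It fails at once if the card stack is pushed away (distance of card_stack from where it was at the start of the episode above 0.02 m).
It fails at once if the jar is pushed away or knocked over (distance of size_jar from where it was at the start of the episode above 0.02 m or angle between size_jar's own z axis and vertical above 0.3 rad).
It fails at once if the sanding block is pushed away (distance of sanding_block from where it was at the start of the episode above 0.02 m).
It also fails if it takes over 43 s, if anything falls off the work surface, if the arm or the gripper's body presses on something with over 40 N, if the wrist force passes 120 N, or if a joint passes its speed limit or range.

## Robot

A 6-joint arm with a two-finger parallel gripper is mounted at the origin on a cart in front of the work surface, level with it; the furniture and walls round the work are solid. World frame = base frame: x ahead of the robot, y to its left, z up, the work surface at z = 0. Lengths are in m, angles in rad, forces in N, time in s.
With the tool pointing down it reaches from about 0.3 to 0.775 m from the base axis. Payload 14.6 kg.
Tool frame: the origin (TCP) lies on the centre line of the jaws, within the pads' length; the fingertips stand 11 mm ahead of it and the grasp point (between the pads) lies 8 mm behind it; z points along the fingers, y is the direction in which the jaws open and shut (so a half turn about z gives the same grasp; the last joint's range is limited). The gripper opens to 94 mm and grips with 3 to 60 N. Pads are 16 mm wide; open, the fingers measure 119 mm over their backs; the gripper's body (75 mm by 177 mm) begins 78 mm behind the grasp point.
Start: joints at [1.156, 0.3, 1.521, -0, 1.321, -0.067], TCP at [0.187, 0.517, 0.216] pointing down, gripper open.
Joint ranges: [-3.03, 3.03], [-0.79, 2.21], [0.23, 2.52], [-1.04, 4.18], [0, 3.07], [-2.55, 2.55]. Speed limits (rad/s): [2.22, 2.22, 2.57, 3.14, 3.14, 3.14].

## Interface

Orientations are given as a 3x3 rotation matrix whose columns are the frame's x, y, z axes.
In Python, from workcell import sense, grab_frame, camera_model, hand_in gives the robot as it stands.
- The arm moves only by the shell command python3 -m creep 'ROWS' [FORCE]. ROWS is JSON, a list of rows, each a list of 7 numbers: the turn, a rotation vector about the world's x, y, z in degrees, then the shift along the world's x, y, z in mm, then the finger opening in mm, from 0 to 94. In form: [[rx, ry, rz, dx, dy, dz, claw], ...]. A call has 1 to 12 rows; each row is the pose to reach, as a shift and turn from the pose measured when the call began; what a row does not reach only later rows make up. A row lasts 1/12 s, in which the tool goes at most 41.7 mm and 7.16 degrees, less where a joint would pass 70% of its speed; a pose out of reach is approached as far as the arm can. A call with a gripper value outside its range is refused whole. The fingers move at their own pace and stop on an object; FORCE is the grip in N (left out, the last holds). Time passes only in rows, so rows that repeat a pose let the fingers close. It gives the time, the measured TCP pose, the force and the opening at its end, in the units of the state.
- sense(): the state, without advancing time (a new reading comes with each control period).
- grab_frame(name): name is "scene" or "top" or "wrist"; returns (picture, depth): 400x640x3 uint8, blue, green, red; 400x640 float32, m along the optical axis (not along the pixel's ray), 0 where there is no reading.
- camera_model(name): a dict with "camera_matrix" (3x3 intrinsics, pixels), "world_from_camera" (4x4, takes a point from camera to world coordinates). Camera axes: x right, y down, z forward; pixel columns grow to the right and rows downward; lengths in m; the calibration is good to about 2 mm. A picture is of the moment at which its call begins: read the wrist's pose just before it. camera_model takes no time and is no camera call; for the wrist camera it gives the pose at the moment of the call.
- hand_in(): hands the job in, once; it reports no verdict.
The state is a dict: "t": time; "joints": joint angles; "qd": joint speeds; "joint_torque": joint torques, N m; "tool_pos": TCP position; "tcp_rot": TCP orientation; "force": force on the tool from outside, world axes, zero at the start; "torque": the same for the moment, N m; "gripper_width": finger opening in m.
Only numpy, scipy, OpenCV 4.12 (cv2) and the standard library are available. Lean on these libraries where they do the work, as an engineer would, in place of code of your own. Each camera call takes 0.05 s, during which the arm holds its last target.

## Working session

There is one attempt and no reset: what is moved stays moved. The work goes in short steps, Python scripts to look and compute and a shell command to move; the robot and the scene stay as the last step left them, time stands still between calls to the robot, and variables do not carry over. Pictures are saved under pics/ and viewed, and the job is handed in when it is done.

```bash
mkdir -p pics; ls
cat > h.py <<'E'
import numpy as np, cv2, json
from workcell import sense, grab_frame, camera_model
def snap(n,f):
    cm=camera_model(n); s=sense(); im,d=grab_frame(n); cv2.imwrite('pics/%s.png'%f,im); np.savez('pics/%s.npz'%f,im=im,d=d,K=cm['camera_matrix'],T=cm['world_from_camera']); return im,d,np.array(cm['camera_matrix']),np.array(cm['world_from_camera'])
def pts(d,K,T):
    v,u=np.mgrid[:d.shape[0],:d.shape[1]]
    p=np.stack([(u-K[0,2])/K[0,0]*d,(v-K[1,2])/K[1,1]*d,d],-1)
    return p@T[:3,:3].T+T[:3,3]
E
python3 - <<'E'
from h import *
np.set_printoptions(precision=4,suppress=True)
for n in('scene','top'):
    im,d,K,T=snap(n,n+'0'); print(n,K,T)
s=sense();print(s)
E
```

```text
pics
scene [[496.0405   0.     322.256 ]
 [  0.     496.0405 196.2595]
 [  0.       0.       1.    ]] [[ 0.8752 -0.3834  0.2951  0.1965]
 [-0.4836 -0.6762  0.5558 -0.617 ]
 [-0.0135 -0.6292 -0.7772  0.9586]
 [ 0.      0.      0.      1.    ]]
top [[476.8517   0.     318.889 ]
 [  0.     476.8517 197.7388]
 [  0.       0.       1.    ]] [[ 0.002  -0.9894  0.1451  0.3287]
 [-0.9999 -0.0034 -0.0096  0.0419]
 [ 0.01   -0.145  -0.9894  1.4378]
 [ 0.      0.      0.      1.    ]]
{'t': 0.1, 'joints': array([ 1.1564,  0.3004,  1.5215,  0.    ,  1.3207, -0.0666]), 'qd': array([-0.0006, -0.0014, -0.0017, -0.0002,  0.0007,  0.0005]), 'joint_torque': array([  0.0005, -53.2642, -35.3281,   0.0709,   0.0235,  -0.0001]), 'tool_pos': array([0.1874, 0.5169, 0.216 ]), 'tcp_rot': array([[-0.9401,  0.3408, -0.0004],
       [ 0.3408,  0.9401, -0.0009],
       [ 0.0001, -0.001 , -1.    ]]), 'force': array([ 0.0211, -0.7005, -0.2032]), 'torque': array([ 0.0183,  0.0349, -0.0242]), 'gripper_width': 0.09390472498941164}
```

View pics/scene0.png

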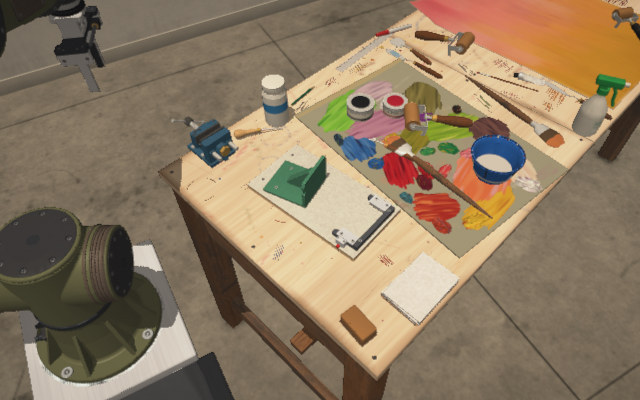

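View pics/top0.png

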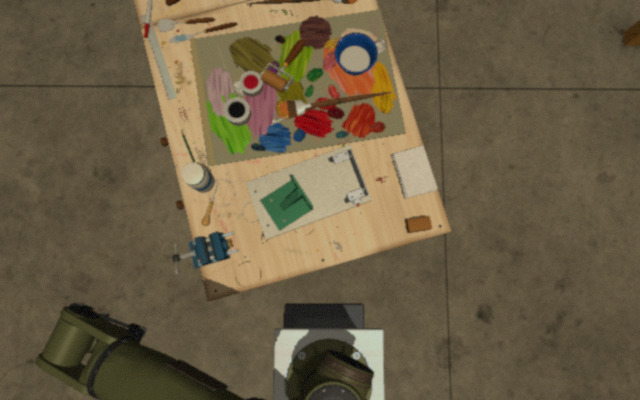

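Run:
```python
import cv2
a=cv2.imread('pics/scene0.png')[130:270,230:420]; cv2.imwrite('pics/s0c.png',cv2.resize(a,None,fx=4,fy=4,interpolation=cv2.INTER_CUBIC))
a=cv2.imread('pics/top0.png')[135:250,230:390]; cv2.imwrite('pics/t0c.png',cv2.resize(a,None,fx=5,fy=5,interpolation=cv2.INTER_CUBIC))
```

```text
(no output)
```

View pics/s0c.png

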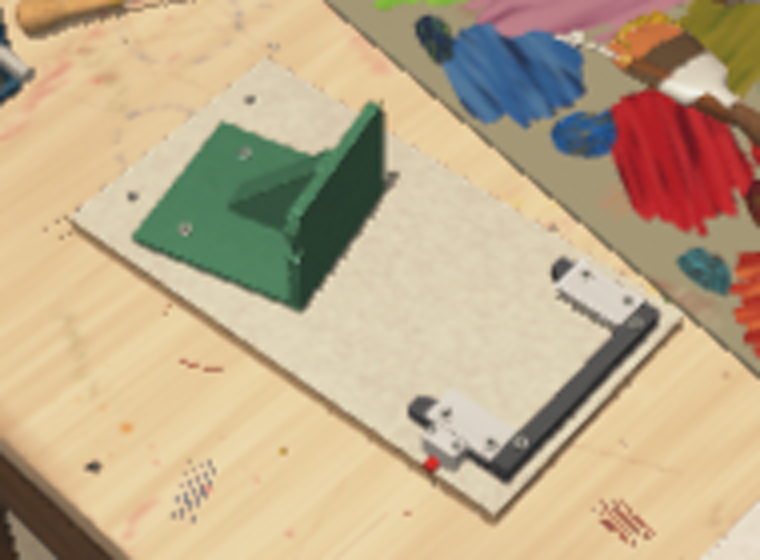

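View pics/t0c.png

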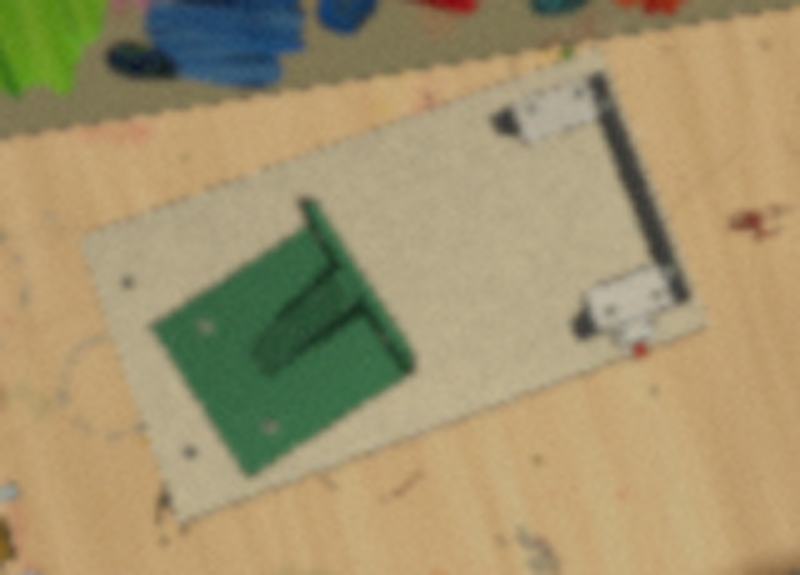

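```bash
cat >> h.py <<'E'
def ray(uv,K,T,z):
    uv=np.atleast_2d(np.array(uv,float)); r=np.c_[(uv[:,0]-K[0,2])/K[0,0],(uv[:,1]-K[1,2])/K[1,1],np.ones(len(uv))]@T[:3,:3].T
    return T[:3,3]+r*((z-T[2,3])/r[:,2])[:,None]
E
python3 - <<'E'
from h import *
np.set_printoptions(precision=4,suppress=True)
t=np.load('pics/top0.npz'); s=np.load('pics/scene0.npz')
ct=(np.array([(82,237),(180,520),(703,325),(598,52)])+.0)/5+[230,135]
cs=np.array([(268,60),(72,218),(495,518),(682,318)])/4+[230,130]
for f,c in((t,ct),(s,cs)):
    p=ray(c,f['K'],f['T'],.015);print(p, [np.linalg.norm(p[i]-p[i-1]) for i in range(4)],p.mean(0))
    y=(p[0]+p[1]-p[2]-p[3])[:2]; x=(p[3]+p[0]-p[1]-p[2])[:2]
    print('yaw',np.degrees(np.arctan2(-y[0],y[1])),np.degrees(np.arctan2(x[1],x[0])))
# depth points green
for f in(t,s):
    im=f['im']; hsv=cv2.cvtColor(im,cv2.COLOR_BGR2HSV); m=cv2.inRange(hsv,(65,60,20),(90,255,200))
    P=pts(f['d'],f['K'],f['T']); 
    sel=(m>0)&(abs(P[...,0]-.45)<.15)&(abs(P[...,1]-.09)<.2)&(P[...,2]>-.01)&(P[...,2]<.13)
    q=P[sel]; print(len(q),q.min(0),q.max(0)); 
    lo=q[(q[:,2]<.03)]; print(np.median(lo[:,2]),cv2.minAreaRect((lo[:,:2]*1000).astype(np.float32)))
    hi=q[(q[:,2]>.085)]; print(cv2.minAreaRect((hi[:,:2]*1000).astype(np.float32)))
E
```

```text
[[ 0.5835  0.2474  0.015 ]
 [ 0.4127  0.1851  0.015 ]
 [ 0.531  -0.128   0.015 ]
 [ 0.6999 -0.0659  0.015 ]] [np.float64(0.334222057059661), np.float64(0.18175710436551656), np.float64(0.3347041906584044), np.float64(0.17999906530176013)] [0.5568 0.0597 0.015 ]
yaw 20.53704009042918 20.126259524254213
[[ 0.5814  0.2455  0.015 ]
 [ 0.4115  0.1826  0.015 ]
 [ 0.5284 -0.1345  0.015 ]
 [ 0.6978 -0.07    0.015 ]] [np.float64(0.336301264999731), np.float64(0.18113503191246297), np.float64(0.33791640095911496), np.float64(0.18129984575176047)] [0.5548 0.0559 0.015 ]
yaw 20.24335607062801 20.56012513222962
1254 [0.4451 0.0512 0.0125] [0.585  0.1954 0.1052]
0.022625606597612702 ((515.2926025390625, 127.99333953857422), (102.20494079589844, 107.6944580078125), 33.39258575439453)
((538.2579345703125, 86.76608276367188), (98.90003967285156, 21.689746856689453), 33.93893051147461)
1731 [0.438  0.0435 0.0147] [0.5852 0.2043 0.1023]
0.022232249107425217 ((513.7122192382812, 124.78059387207031), (114.04210662841797, 121.00035095214844), 33.438297271728516)
((538.0875244140625, 81.72391510009766), (103.07169342041016, 21.77096939086914), 33.355953216552734)
```

Run:
```python
from h import *
np.set_printoptions(precision=4,suppress=True)
t=np.load('pics/top0.npz'); s=np.load('pics/scene0.npz')
P=pts(t['d'],t['K'],t['T']);Q=pts(s['d'],s['K'],s['T'])
print('jar top',P[172,195],Q[82,273]); print('vise',P[245,215],P[255,195],Q[120,210]);print('cards',P[172,414],'block',P[224,418], 'tins',P[110,236],'bowl',P[55,355])
```

```text
jar top [0.5908 0.3734 0.1346] [0.5849 0.3778 0.1323]
vise [0.3916 0.3225 0.08  ] [0.3637 0.382  0.0632] [ 0.6104  1.4237 -0.8385]
cards [ 0.6163 -0.2603  0.021 ] block [ 0.4573 -0.2659  0.0307] tins [0.7985 0.2788 0.0513] bowl [ 0.9873 -0.084   0.0274]
```

```bash
python3 -m creep '[[0,0,0,5,-10,30,94],[0,0,-4,25,-35,60,90],[0,0,-8,50,-65,75,80],[0,0,-12,75,-97,85,70],[0,0,-16,100,-130,90,60],[0,0,-20,125,-163,90,60],[0,0,-23,150,-196,90,60],[0,0,-26,175,-228,90,60],[0,0,-29,200,-260,90,60],[0,0,-32,222,-290,90,60],[0,0,-35,242,-318,90,60],[0,0,-37,260,-340,90,60]]'
python3 -m creep '[[0,0,0,18,-20,0,60],[0,0,0,35,-40,0,60],[0,0,0,45,-55,0,60],[0,0,0,50,-60,0,60],[0,0,0,50,-60,0,60]]'
python3 - <<'E'
from h import *
np.set_printoptions(precision=4,suppress=True)
im,d,K,T=snap('wrist','w1');print(K,T);s=sense();print(s['joints'],s['tool_pos'],s['tcp_rot'],s['t'])
E
```

```text
t: 1.1
tool_pos: [0.4482, 0.1746, 0.3058]
tcp_rot: [[-0.542, 0.84, -0.001], [0.84, 0.542, -0.001], [0.0, -0.001, -1.0]]
force: [0.5, 1.3, 0.6]
gripper_width: 0.0599
t: 1.52
tool_pos: [0.4987, 0.1138, 0.3053]
tcp_rot: [[-0.541, 0.841, -0.002], [0.841, 0.541, -0.001], [0.0, -0.002, -1.0]]
force: [-0.4, -1.3, 0.6]
gripper_width: 0.0601
[[299.0242   0.     314.0831]
 [  0.     299.0242 199.1262]
 [  0.       0.       1.    ]] [[ 0.8408  0.524   0.1362  0.4598]
 [ 0.5414 -0.8133 -0.213   0.1759]
 [-0.0008  0.2529 -0.9675  0.4735]
 [ 0.      0.      0.      1.    ]]
[ 0.1548  0.1594  1.4878 -0.0004  1.4964 -0.4176] [0.4982 0.1147 0.3055] [[-0.5417  0.8406 -0.0019]
 [ 0.8406  0.5417 -0.0007]
 [ 0.0005 -0.0019 -1.    ]] 1.5667
```

View pics/w1.png

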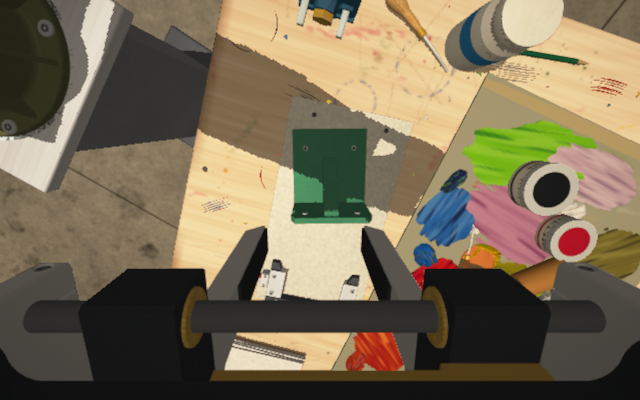

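Run:
```python
import cv2
a=cv2.imread('pics/w1.png')[90:310,240:440]; a=cv2.convertScaleAbs(a,alpha=1.6); cv2.imwrite('pics/w1c.png',cv2.resize(a,(800*200//220*1//1,)*0 or None,fx=2.7,fy=2.7,interpolation=cv2.INTER_CUBIC))
```

```text
(no output)
```

View pics/w1c.png

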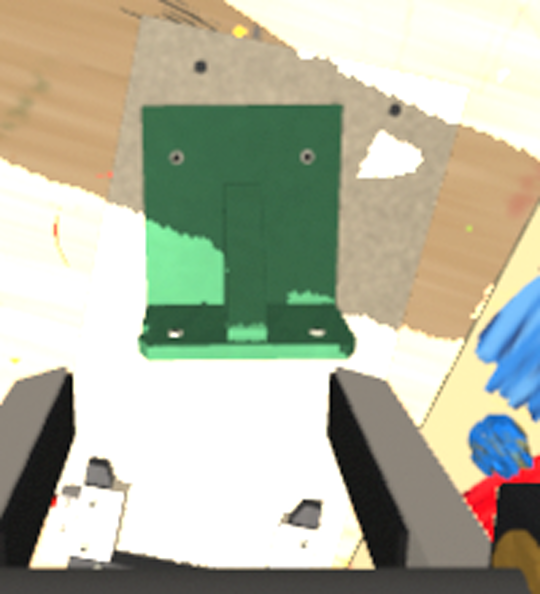

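Run:
```python
from h import *
np.set_printoptions(precision=4,suppress=True)
f=np.load('pics/w1.npz');K,T=f['K'],f['T']
c=lambda a:np.array(a)/2.7+[240,90]
q=ray(c([(142,106),(342,104)]),K,T,.023);print('far corners',q,np.linalg.norm(q[1]-q[0]),np.degrees(np.arctan2(*(q[1]-q[0])[1::-1])))
q2=ray(c([(138,347),(354,347)]),K,T,.1);print('foot top outer?',q2,np.linalg.norm(q2[1]-q2[0]),np.degrees(np.arctan2(*(q2[1]-q2[0])[1::-1])))
print('rib low',ray(c([(245,183)]),K,T,.029),ray(c([(225,183),(265,183)]),K,T,.029))
j=ray(c([(140,16),(458,122)]),K,T,.015);print('jig corners',j,np.linalg.norm(j[1]-j[0]),np.degrees(np.arctan2(*(j[1]-j[0])[1::-1])))
P=pts(f['d'],K,T);v,u=np.array([135+0,320]),0
for p in [(245,150),(200,140),(160,150),(300,120),(300,130)]:
    x,y=c([p])[0].astype(int);print(p,P[y,x])
```

```text
far corners [[0.4393 0.1488 0.023 ]
 [0.5301 0.2085 0.023 ]] 0.10865300674719847 33.338813171325704
foot top outer? [[0.5013 0.0552 0.1   ]
 [0.5896 0.1121 0.1   ]] 0.10504740120775061 32.79516505322235
rib low [[0.5088 0.1447 0.029 ]] [[0.4996 0.1388 0.029 ]
 [0.5181 0.1507 0.029 ]]
jig corners [[0.4132 0.1879 0.015 ]
 [0.5912 0.236  0.015 ]] 0.18435333700725298 15.141164693222757
(245, 150) [0.498  0.1595 0.0239]
(200, 140) [0.475  0.1515 0.0219]
(160, 150) [0.4593 0.1344 0.0215]
(300, 120) [0.5151 0.1895 0.0243]
(300, 130) [0.5184 0.1848 0.0239]
```

```bash
cat >> h.py <<'E'
from scipy.spatial.transform import Rotation as R
def bs(yaw,th):  # backstop rotation: yaw deg, rolled th deg about own +x (0=lying,90=standing)
    return R.from_euler('z',yaw,degrees=True)*R.from_euler('x',th,degrees=True)
# tool in backstop: toolz=-(y+z)/r2, tooly=x, toolx=y x z
z=-np.array([0,1,1])/2**.5; y=np.array([1,0,0.]); TB=R.from_matrix(np.c_[np.cross(y,z),y,z])
def goal(pos,rot,s=None):
    s=s or sense(); r=(rot*R.from_matrix(s['tcp_rot']).inv()).as_rotvec(degrees=True)
    print('rows: ',np.round(r,1),np.round((np.array(pos)-s['tool_pos'])*1000,1))
def tcp(heel,yaw,th,back=0,gp=(0,.038,.038)):
    b=bs(yaw,th); return np.array(heel)+b.apply(np.array(gp)+TB.as_matrix()[:,2]*(.008-back)), b*TB
E
python3 - <<'E'
from h import *
for b in(.1,.0): goal(*tcp((.550,.0785,.015),33.2,0,b))
E
```

```text
rows:  [-37.7 -24.6   0.4] [  -4.6   50.  -187.4]
rows:  [-37.7 -24.6   0.4] [  34.1   -9.1 -258.1]
```

```bash
python3 -m creep '[[-5,-3.3,0,0,10,-20,60],[-10,-6.6,0.1,-1,20,-40,55],[-15.5,-10,0.2,-2,30,-65,50],[-21,-13.7,0.2,-3,38,-90,50],[-26,-17,0.3,-4,43,-120,50],[-31,-20.4,0.3,-4,47,-145,50],[-36,-23.6,0.4,-5,50,-170,50],[-37.7,-24.6,0.4,-5,50,-187,50],[-37.7,-24.6,0.4,-5,50,-187,50],[-37.7,-24.6,0.4,-5,50,-187,50]]'
python3 - <<'E'
from h import *
np.set_printoptions(precision=4,suppress=True)
im,d,K,T=snap('wrist','w2');s=sense();print(s['joints'],s['tool_pos'],s['force'],s['t'])
snap('scene','s2')
goal(*tcp((.550,.0785,.015),33.2,0,0))
E
```

```text
t: 2.4
tool_pos: [0.4925, 0.1657, 0.1184]
tcp_rot: [[-0.389, 0.836, 0.387], [0.592, 0.549, -0.591], [-0.706, -0.001, -0.708]]
force: [0.1, -0.7, 0.3]
gripper_width: 0.0504
[ 0.6094  0.4224  1.8018 -0.8875  1.1429  0.5131] [0.4933 0.1655 0.1197] [0.2575 0.1336 0.1314] 2.45
rows:  [-0.2  0.1  0. ] [ 38.6 -59.7 -72.9]
```

View pics/w2.png

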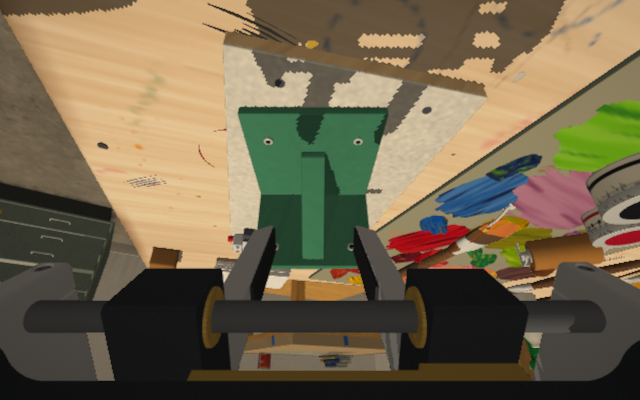

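View pics/s2.png

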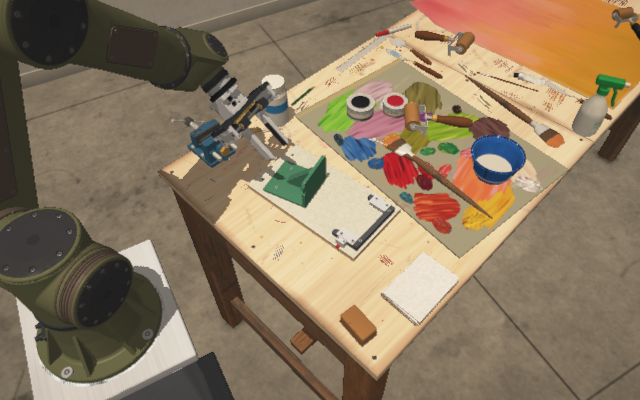

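Run:
```python
from h import *
np.set_printoptions(precision=4,suppress=True)
f=np.load('pics/w2.npz');K,T=f['K'],f['T']
a=f['im'][20:280,200:500];cv2.imwrite('pics/w2c.png',cv2.resize(a,None,fx=2.3,fy=2.3,interpolation=cv2.INTER_CUBIC))
```

```text
(no output)
```

View pics/w2c.png

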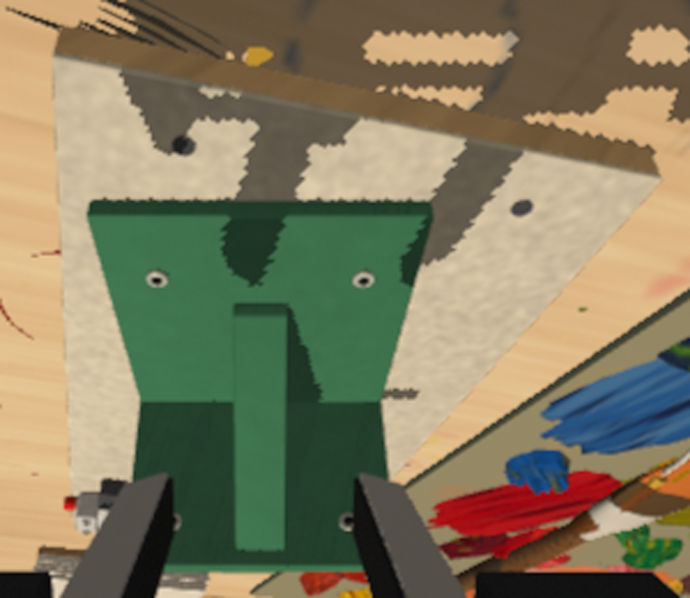

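```bash
python3 -m creep '[[0,0,0,5,-8,-10,50],[0,0,0,12,-18,-22,50],[0,0,0,19,-29,-36,50],[0,0,0,26,-40,-49,50],[0,0,0,32,-50,-61,50],[0,0,0,36,-56,-69,50],[0,0,0,38.5,-59.5,-73,50],[0,0,0,38.5,-59.5,-73,50],[0,0,0,38.5,-59.5,-73,50]]'
python3 - <<'E'
from h import *
np.set_printoptions(precision=4,suppress=True)
snap('wrist','w3');s=sense();print(s['joints'],s['tool_pos'],s['force'],s['t'])
goal(*tcp((.550,.0785,.015),33.2,0,0))
E
```

```text
t: 3.25
tool_pos: [0.5325, 0.1059, 0.0481]
tcp_rot: [[-0.385, 0.837, 0.389], [0.595, 0.547, -0.589], [-0.706, 0.004, -0.708]]
force: [0.3, 0.8, 0.2]
gripper_width: 0.0499
[ 0.4682  0.5491  1.8269 -1.0185  0.9681  0.5878] [0.5325 0.1062 0.0482] [0.1233 1.1527 0.2704] 3.3
rows:  [-0.2  0.2  0. ] [-0.2 -0.7 -0.9]
```

View pics/w3.png

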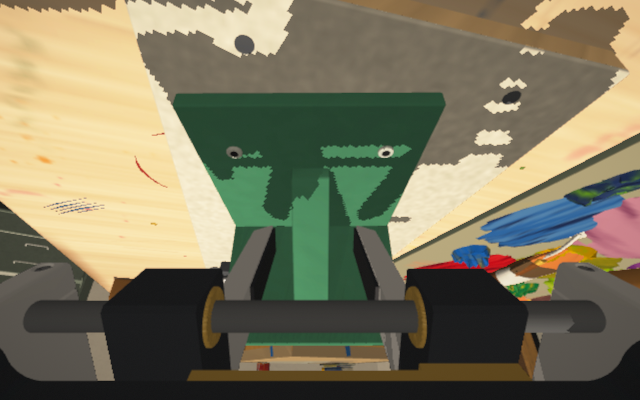

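```bash
python3 -m creep '[[0,0,0,0,0,0,40],[0,0,0,0,0,0,30],[0,0,0,0,0,0,20],[0,0,0,0,0,0,14],[0,0,0,0,0,0,12],[0,0,0,0,0,0,12],[0,0,0,0,0,0,12],[0,0,0,0,0,0,12]]' 45
python3 - <<'E'
from h import *
np.set_printoptions(precision=4,suppress=True)
s=sense();print(s['joints'],s['tool_pos'],s['force'],s['torque'],s['gripper_width'],s['t'])
f=np.load('pics/w2.npz');K,T=f['K'],f['T']
c=lambda a:np.array(a)/2.3+[200,20]
j=ray(c([(55,56),(658,178)]),K,T,.015);print('jig corners',j,np.linalg.norm(j[1]-j[0]),np.degrees(np.arctan2(*(j[1]-j[0])[1::-1])))
j=ray(c([(55,56),(68,485)]),K,T,.015);print('left edge',j,np.degrees(np.arctan2(*(j[1]-j[0])[1::-1])))
q=ray(c([(90,202),(432,206)]),K,T,.023);print('bs far',q,np.linalg.norm(q[1]-q[0]),np.degrees(np.arctan2(*(q[1]-q[0])[1::-1])))
q=ray(c([(90,213),(430,214)]),K,T,.023);print('bs far inner',q,np.linalg.norm(q[1]-q[0]),np.degrees(np.arctan2(*(q[1]-q[0])[1::-1])))
E
```

```text
t: 3.97
tool_pos: [0.5322, 0.1061, 0.0483]
tcp_rot: [[-0.385, 0.837, 0.389], [0.594, 0.547, -0.59], [-0.706, 0.004, -0.708]]
force: [-5.2, -0.4, 6.0]
gripper_width: 0.0197
[ 0.4683  0.5488  1.8272 -1.0183  0.9689  0.5877] [0.5322 0.1061 0.0483] [-5.1871 -0.4259  6.0062] [-0.3656  0.7142 -0.5573] 0.019748099054141956 3.9667
jig corners [[0.4133 0.1894 0.015 ]
 [0.5826 0.2532 0.015 ]] 0.1809143654782803 20.640877954194544
left edge [[ 0.4133  0.1894  0.015 ]
 [ 0.509  -0.0694  0.015 ]] -69.69597409974405
bs far [[0.4372 0.1549 0.023 ]
 [0.5261 0.2113 0.023 ]] 0.10527314176330196 32.43157753832053
bs far inner [[0.4389 0.1506 0.023 ]
 [0.5279 0.2086 0.023 ]] 0.10629662650879712 33.081556455142305
```

```bash
cat > roll.py <<'E'
import sys
from h import *
heel=np.array([float(sys.argv[1]),float(sys.argv[2]),.015]);lift=float(sys.argv[4])
s=sense();rel=s['tool_pos']-heel
for th in map(float,sys.argv[3].split(',')):
    r=R.from_rotvec(np.radians(th)*np.array([np.cos(np.radians(33.2)),np.sin(np.radians(33.2)),0]))
    print(th,np.round(r.as_rotvec(degrees=True),1),np.round((r.apply(rel)-rel)*1000+[0,0,lift],1))
E
python3 roll.py .550 .0785 4,8,12,16,20,25,30,35,40,45,50 1
```

```text
4.0 [3.3 2.2 0. ] [ 1.3 -2.   3.2]
8.0 [6.7 4.4 0. ] [ 2.7 -4.1  5.2]
12.0 [10.   6.6  0. ] [ 4.2 -6.4  7.1]
16.0 [13.4  8.8  0. ] [ 5.7 -8.7  8.8]
20.0 [16.7 11.   0. ] [  7.3 -11.2  10.2]
25.0 [20.9 13.7  0. ] [  9.4 -14.4  11.8]
30.0 [25.1 16.4  0. ] [ 11.5 -17.6  13. ]
35.0 [29.3 19.2  0. ] [ 13.7 -21.   13.8]
40.0 [33.5 21.9  0. ] [ 15.9 -24.3  14.3]
45.0 [37.7 24.6  0. ] [ 18.2 -27.8  14.5]
50.0 [41.8 27.4  0. ] [ 20.4 -31.2  14.3]
```

```bash
python3 -m creep '[[1.5,1,0,0.5,-1,2,12],[3.3,2.2,0,1.3,-2,3.2,12],[6.7,4.4,0,2.7,-4.1,5.2,12],[10,6.6,0,4.2,-6.4,7.1,12],[13.4,8.8,0,5.7,-8.7,8.8,12],[16.7,11,0,7.3,-11.2,10.2,12],[20.9,13.7,0,9.4,-14.4,11.8,12],[25.1,16.4,0,11.5,-17.6,13,12],[25.1,16.4,0,11.5,-17.6,13,12]]' 50
python3 - <<'E'
from h import *
np.set_printoptions(precision=4,suppress=True)
snap('scene','s4');snap('wrist','w4');s=sense();print(s['joints'],s['tool_pos'],s['force'],s['torque'],s['t'])
a=cv2.imread('pics/s4.png')[100:270,180:420]; cv2.imwrite('pics/s4c.png',cv2.resize(a,None,fx=3.3,fy=3.3))
E
```

```text
t: 4.72
tool_pos: [0.5449, 0.0871, 0.0619]
tcp_rot: [[-0.525, 0.839, 0.142], [0.813, 0.544, -0.21], [-0.254, 0.005, -0.967]]
force: [0.5, -0.7, -4.6]
gripper_width: 0.0194
[ 0.2074  0.4478  1.7395 -0.3184  0.8813 -0.1726] [0.5435 0.0877 0.0608] [-1.0947  0.3261 -5.7675] [0.2577 0.2007 0.0199] 4.8167
```

View pics/s4c.png

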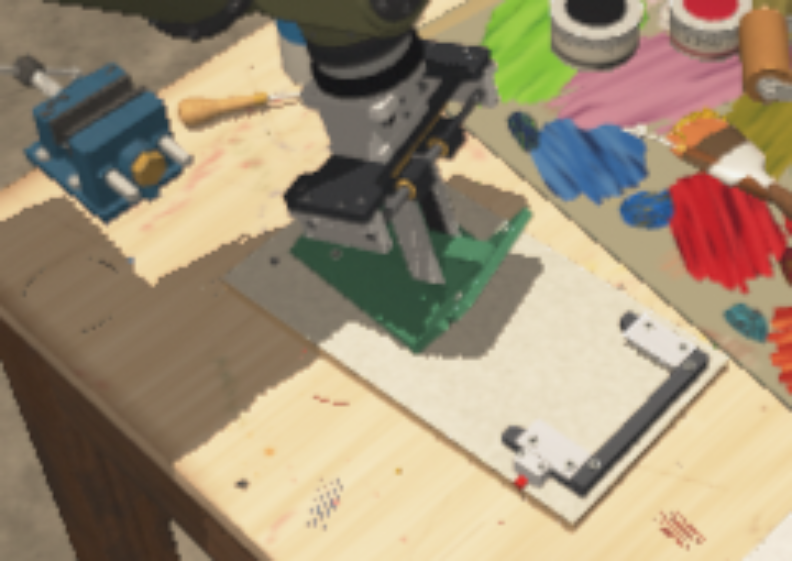

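View pics/w4.png

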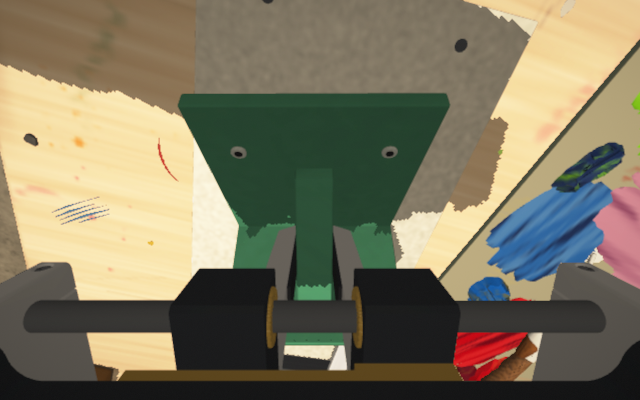

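```bash
python3 roll.py .550 .0785 5,10,15,20,25,30,35,40,44,48,52,55,58,60 0
```

```text
5.0 [4.2 2.7 0. ] [ 2.2 -3.4  0.8]
10.0 [8.4 5.5 0. ] [ 4.4 -6.8  1.3]
15.0 [12.6  8.2  0. ] [  6.7 -10.2   1.4]
20.0 [16.7 11.   0. ] [  8.9 -13.7   1.1]
25.0 [20.9 13.7  0. ] [ 11.2 -17.1   0.5]
30.0 [25.1 16.4  0. ] [ 13.4 -20.4  -0.5]
35.0 [29.3 19.2  0. ] [ 15.5 -23.7  -1.8]
40.0 [33.5 21.9  0. ] [ 17.5 -26.8  -3.5]
44.0 [36.8 24.1  0. ] [ 19.1 -29.2  -5. ]
48.0 [40.2 26.3  0. ] [ 20.7 -31.6  -6.8]
52.0 [43.5 28.5  0. ] [ 22.1 -33.8  -8.7]
55.0 [46.  30.1  0. ] [ 23.1 -35.4 -10.3]
58.0 [48.5 31.8  0. ] [ 24.1 -36.9 -12. ]
60.0 [50.2 32.9  0. ] [ 24.8 -37.9 -13.1]
```

```bash
python3 -m creep '[[4.2,2.7,0,2.2,-3.4,0.8,12],[8.4,5.5,0,4.4,-6.8,1.3,12],[12.6,8.2,0,6.7,-10.2,1.4,12],[16.7,11,0,8.9,-13.7,1.1,12],[20.9,13.7,0,11.2,-17.1,0.5,12],[25.1,16.4,0,13.4,-20.4,-0.5,12],[29.3,19.2,0,15.5,-23.7,-1.8,12],[33.5,21.9,0,17.5,-26.8,-3.5,12],[36.8,24.1,0,19.1,-29.2,-5,12],[40.2,26.3,0,20.7,-31.6,-6.8,12],[43.5,28.5,0,22.1,-33.8,-8.7,12],[43.5,28.5,0,22.1,-33.8,-8.7,12]]'
python3 - <<'E'
from h import *
np.set_printoptions(precision=4,suppress=True)
snap('scene','s5');snap('top','t5');snap('wrist','w5');s=sense();print(s['joints'],s['tool_pos'],s['force'],s['torque'],s['t'])
a=cv2.imread('pics/s5.png')[100:270,180:420]; cv2.imwrite('pics/s5c.png',cv2.resize(a,None,fx=3.3,fy=3.3))
b=R.from_matrix(s['tcp_rot'])*TB.inv(); print(b.as_euler('ZYX',degrees=True))
E
```

```text
t: 5.82
tool_pos: [0.5654, 0.0536, 0.0512]
tcp_rot: [[-0.429, 0.84, -0.333], [0.671, 0.543, 0.505], [0.604, -0.007, -0.797]]
force: [-3.1, -1.3, 12.9]
gripper_width: 0.0198
[-0.1717  0.7646  1.3536  0.452   1.5054 -0.8874] [0.5652 0.054  0.0517] [-0.8362 -4.4619  6.0504] [-0.1898  0.0806  0.1541] 5.9667
[32.972   0.4073 81.8191]
```

View pics/s5c.png

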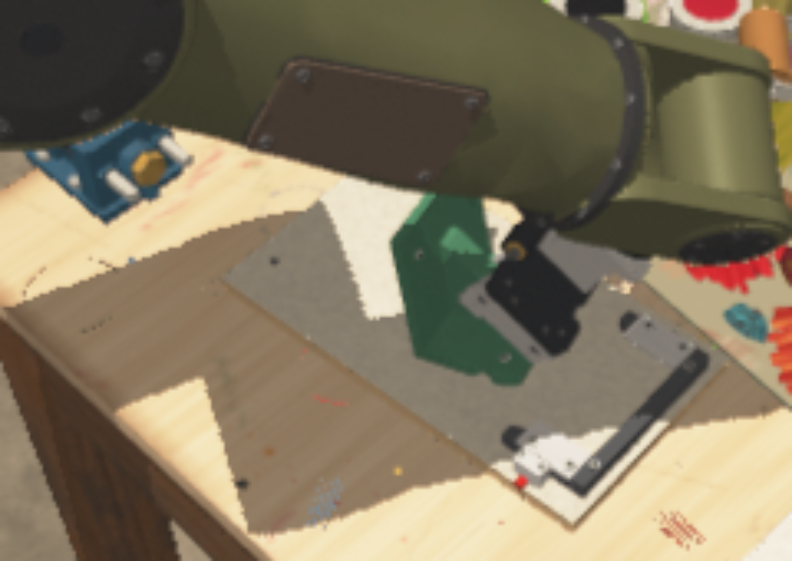

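View pics/w5.png

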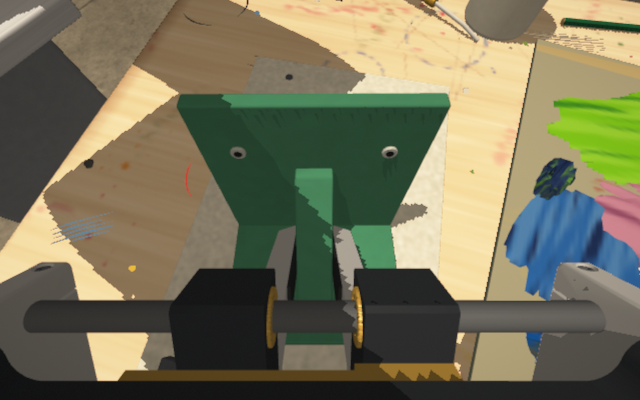

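```bash
python3 roll.py .550 .0785 2,4,6,8.2 1.5; python3 -c "
from h import *
goal(sense()['tool_pos'],bs(33,90)*TB)"
```

```text
2.0 [1.7 1.1 0. ] [ 0.7 -1.1  0.5]
4.0 [3.3 2.2 0. ] [ 1.4 -2.1 -0.6]
6.0 [5.  3.3 0. ] [ 2.  -3.1 -1.7]
8.2 [6.9 4.5 0. ] [ 2.7 -4.1 -3. ]
rows:  [ 7.1  4.1 -0. ] [0. 0. 0.]
```

```bash
python3 -m creep '[[0,0,0,0,0,1.5,12],[1.7,1.1,0,0.7,-1.1,0.5,12],[3.3,2.1,0,1.4,-2.1,-0.6,12],[5,3,0,2,-3.1,-1.7,12],[6,3.5,0,2.4,-3.7,-2.4,12],[7.1,4.1,0,2.7,-4.1,-3,12],[7.1,4.1,0,2.7,-4.1,-3,12],[7.1,4.1,0,2.7,-4.1,-3,12]]'
python3 - <<'E'
from h import *
np.set_printoptions(precision=4,suppress=True)
s=sense();print(s['joints'],s['tool_pos'],s['force'],s['torque'],s['t'])
b=R.from_matrix(s['tcp_rot'])*TB.inv(); print(b.as_euler('ZYX',degrees=True))
E
```

```text
t: 6.63
tool_pos: [0.5677, 0.0499, 0.0481]
tcp_rot: [[-0.385, 0.839, -0.386], [0.594, 0.545, 0.592], [0.706, -0.001, -0.708]]
force: [0.4, 0.8, -5.5]
gripper_width: 0.0199
[-0.2082  0.843   1.2854  0.5235  1.6201 -0.9249] [0.5677 0.0499 0.0481] [ 0.4299  0.7926 -5.5337] [-0.9833 -0.5639  0.0097] 6.6333
[33.0136  0.0699 89.9335]
```

```bash
python3 -m creep '[[0,0,0,0,0,-0.5,12],[0,0,0,0,0,-0.5,12],[0,0,0,0,0,-1,12],[0,0,0,0,0,-1,12],[0,0,0,0,0,-1,12]]'; python3 -c "
from h import *
s=sense();print(s['force'],s['torque'],s['tool_pos'])"
```

```text
t: 7.05
tool_pos: [0.5677, 0.05, 0.0477]
tcp_rot: [[-0.385, 0.838, -0.386], [0.594, 0.545, 0.592], [0.706, -0.001, -0.708]]
force: [-3.8, 0.1, 5.2]
gripper_width: 0.0198
[-3.80170714  0.11631203  5.1873194 ] [-0.07938589  0.45657667  0.4003219 ] [0.56767146 0.05002378 0.04766426]
```

```bash
cat >> h.py <<'E'
JY=20.4; JC=np.array([.5565,.0592]); 
def J():
    c,s_=np.cos(np.radians(JY)),np.sin(np.radians(JY)); return np.array([[c,-s_],[s_,c]])
def heelnow(s=None):
    s=s or sense(); b=R.from_matrix(s['tcp_rot'])*TB.inv()
    h=s['tool_pos']-b.apply(np.array([0,.038,.038])+TB.as_matrix()[:,2]*.008); return h,b.as_euler('ZYX',degrees=True)
def jt(x,y): return JC+J()@[x,y]
E
python3 - <<'E'
from h import *
np.set_printoptions(precision=4,suppress=True)
h,e=heelnow();print(h,e,'in jig',J().T@(h[:2]-JC))
p=jt(0,.004);goal(*tcp((p[0],p[1],h[2]+.0008),20.4,90))
E
```

```text
[0.55   0.0771 0.0153] [33.0324  0.0582 89.9338] in jig [0.0002 0.019 ]
rows:  [  0.1  -0.  -12.6] [ -1.3 -17.4   0.8]
```

```bash
python3 -m creep '[[0,0,0,0,0,0.8,12],[0,0,-2,0,-2,0.8,12],[0,0,-5,-0.5,-6,0.8,12],[0,0,-8,-0.8,-10,0.8,12],[0,0,-11,-1,-14,0.8,12],[0,0,-12.6,-1.3,-17.4,0.8,12],[0,0,-12.6,-1.3,-17.4,0.8,12],[0,0,-12.6,-1.3,-17.4,0.8,12]]'
python3 - <<'E'
from h import *
np.set_printoptions(precision=4,suppress=True)
snap('scene','s6');snap('top','t6');snap('wrist','w6');s=sense();print(s['force'],s['t'])
h,e=heelnow();print(h,e,'in jig',J().T@(h[:2]-JC))
a=cv2.imread('pics/s6.png')[130:270,280:420]; cv2.imwrite('pics/s6c.png',cv2.resize(a,None,fx=4.2,fy=4.2,interpolation=cv2.INTER_CUBIC))
a=cv2.imread('pics/t6.png')[130:250,230:390]; cv2.imwrite('pics/t6c.png',cv2.resize(a,None,fx=5,fy=5,interpolation=cv2.INTER_CUBIC))
E
```

```text
t: 7.72
tool_pos: [0.5663, 0.0323, 0.0483]
tcp_rot: [[-0.246, 0.937, -0.247], [0.664, 0.349, 0.662], [0.706, -0.001, -0.708]]
force: [0.2, 0.2, -5.9]
gripper_width: 0.0194
[ 1.2122 -0.1477 -5.6169] 7.8667
[0.5551 0.0632 0.0159] [20.4949  0.0561 89.9279] in jig [0.0001 0.0042]
```

View pics/s6c.png

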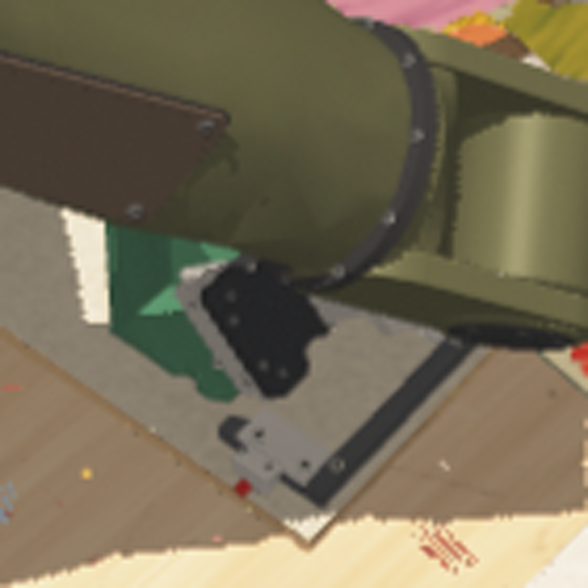

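View pics/t6c.png

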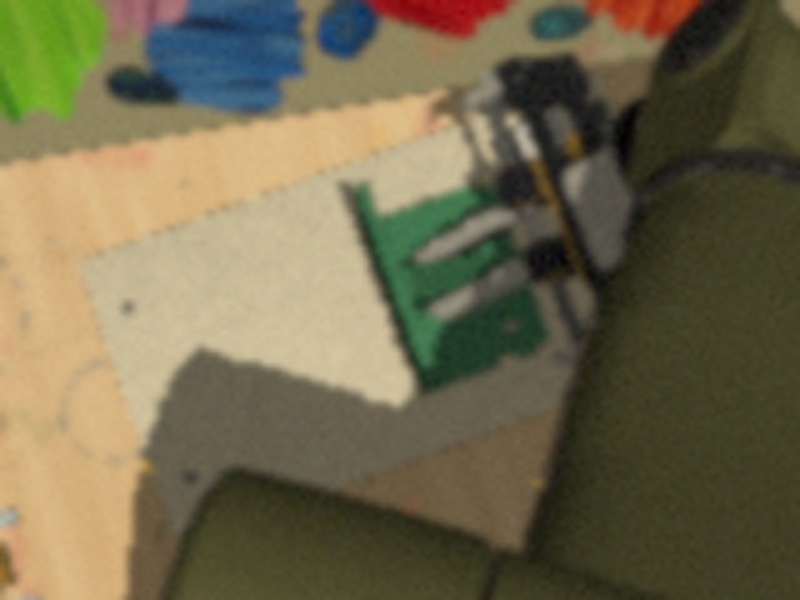

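View pics/w6.png

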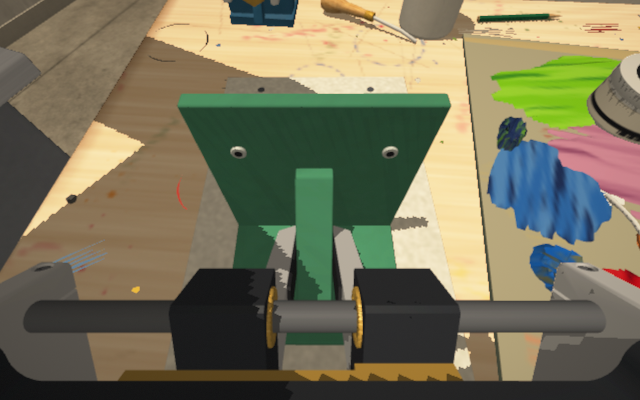

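Run:
```python
from h import *
np.set_printoptions(precision=4,suppress=True)
f=np.load('pics/w6.npz');K,T=f['K'],f['T']
a=f['im'][60:170,165:465];cv2.imwrite('pics/w6c.png',cv2.resize(a,None,fx=2.6,fy=2.6,interpolation=cv2.INTER_CUBIC))
j=ray([(261,90),(370,89)],K,T,.015);print(j,'jig coords',(j[:,:2]-JC)@J()); print(np.degrees(np.arctan2(*(j[1]-j[0])[1::-1])))
# backstop corners top outer/inner edge: height .015+.12
q=ray([(179.5,106),(449,106)],K,T,.136);print(q,'jig',(q[:,:2]-JC)@J(),np.degrees(np.arctan2(*(q[1]-q[0])[1::-1])))
q=ray([(180,94),(449.5,94)],K,T,.136);print(q,'jig',(q[:,:2]-JC)@J(),np.degrees(np.arctan2(*(q[1]-q[0])[1::-1])))
```

```text
[[0.4542 0.1825 0.015 ]
 [0.5565 0.2224 0.015 ]] jig coords [[-0.0529  0.1512]
 [ 0.0569  0.1529]]
21.30508527411033
[[0.5088 0.0373 0.136 ]
 [0.6085 0.0746 0.136 ]] jig [[-0.0523 -0.004 ]
 [ 0.054  -0.0037]] 20.52991518529137
[[0.5051 0.0432 0.136 ]
 [0.6077 0.0816 0.136 ]] jig [[-0.0537  0.0029]
 [ 0.0558  0.0032]] 20.53052307047697
```

View pics/w6c.png

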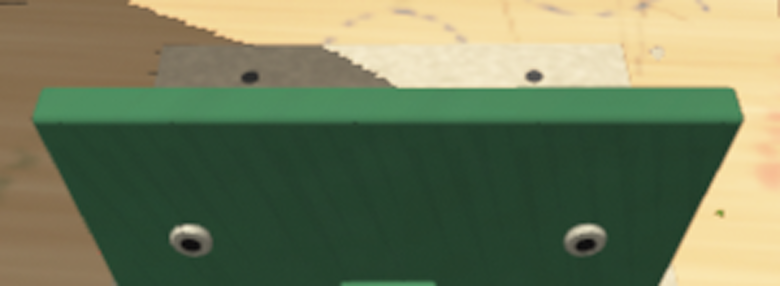

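```bash
python3 -m creep '[[0,0,0,1.5,-1,0,12],[0,0,0,2.5,-4,0,12],[0,0,0,4,-8,0,12],[0,0,0,5.3,-12,0,12],[0,0,0,6.7,-16,0,12],[0,0,0,8.6,-20.3,0,12],[0,0,0,8.6,-20.3,0,12]]'
python3 - <<'E'
from h import *
np.set_printoptions(precision=4,suppress=True)
s=sense();print(s['force'],s['torque'],s['t'],'force in jig',J().T@s['force'][:2])
h,e=heelnow();print(h,e,'in jig',J().T@(h[:2]-JC))
snap('scene','s7'); a=cv2.imread('pics/s7.png')[130:270,280:420]; cv2.imwrite('pics/s7c.png',cv2.resize(a,None,fx=4.2,fy=4.2,interpolation=cv2.INTER_CUBIC))
E
```

```text
t: 8.45
tool_pos: [0.5754, 0.0116, 0.0483]
tcp_rot: [[-0.247, 0.937, -0.247], [0.664, 0.349, 0.661], [0.706, -0.001, -0.708]]
force: [0.2, -0.2, -6.1]
gripper_width: 0.0196
[ 0.2341 -0.2192 -6.057 ] [-1.07   -0.3132 -0.0149] 8.45 force in jig [ 0.1431 -0.287 ]
[0.5641 0.0418 0.0159] [20.445   0.0447 89.9095] in jig [ 0.0011 -0.0189]
```

View pics/s7c.png

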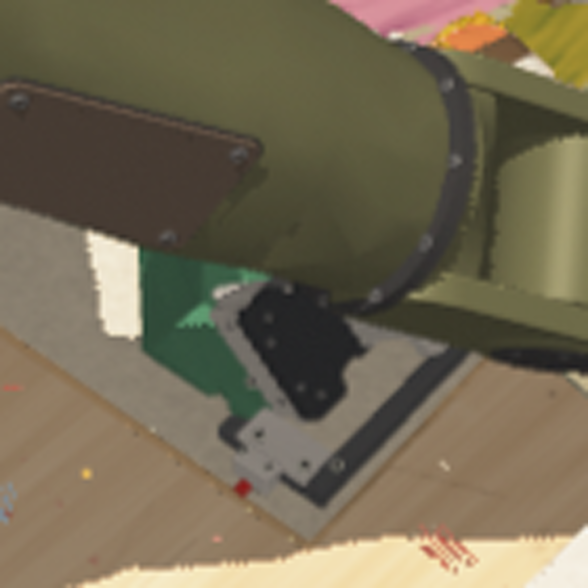

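```bash
python3 -m creep '[[0,0,0,0.7,-1.9,0,12],[0,0,0,1.7,-4.7,0,12],[0,0,0,2.8,-7.5,0,12],[0,0,0,3.8,-10.3,0,12],[0,0,0,4.9,-13.1,0,12],[0,0,0,4.9,-13.1,0,12]]'
python3 - <<'E'
from h import *
np.set_printoptions(precision=4,suppress=True)
s=sense();print(s['force'],s['torque'],s['t'],'force in jig',J().T@s['force'][:2])
h,e=heelnow();print(h,e,'in jig',J().T@(h[:2]-JC))
E
```

```text
t: 9.0
tool_pos: [0.5803, -0.0016, 0.0482]
tcp_rot: [[-0.247, 0.937, -0.247], [0.664, 0.349, 0.661], [0.706, -0.001, -0.708]]
force: [0.3, -0.1, -5.6]
gripper_width: 0.0196
[ 0.3121 -0.1041 -5.5677] [-1.0347 -0.367   0.0341] 9.0 force in jig [ 0.2562 -0.2064]
[0.569  0.0287 0.0158] [20.4315  0.0481 89.9149] in jig [ 0.0011 -0.033 ]
```

```bash
python3 -m creep '[[0,0,0,0.7,-1.9,0,12],[0,0,0,1.7,-4.7,0,12],[0,0,0,2.8,-7.5,0,12],[0,0,0,3.8,-10.3,0,12],[0,0,0,4.9,-13.1,0,12],[0,0,0,5.6,-15,0,12],[0,0,0,5.6,-15,0,12]]'
python3 - <<'E'
from h import *
np.set_printoptions(precision=4,suppress=True)
s=sense();print(s['force'],s['torque'],s['t'],'force in jig',J().T@s['force'][:2])
h,e=heelnow();print(h,e,'in jig',J().T@(h[:2]-JC))
E
```

```text
t: 9.58
tool_pos: [0.5864, -0.017, 0.0483]
tcp_rot: [[-0.247, 0.937, -0.246], [0.664, 0.349, 0.661], [0.706, -0.0, -0.709]]
force: [3.2, 1.9, -4.4]
gripper_width: 0.0195
[ 3.1744  1.9305 -4.3705] [-0.8055 -0.8413 -0.3435] 9.5833 force in jig [3.6483 0.7029]
[0.5751 0.0133 0.0159] [20.4077  0.0049 89.8851] in jig [ 0.0014 -0.0495]
```

```bash
python3 -m creep '[[0,0,0,0.7,-1.9,0,12],[0,0,0,1.7,-4.7,0,12],[0,0,0,2.8,-7.5,0,12],[0,0,0,3.8,-10.3,0,12],[0,0,0,4.9,-13.1,0,12],[0,0,0,4.9,-13.1,0,12]]'
python3 - <<'E'
from h import *
np.set_printoptions(precision=4,suppress=True)
s=sense();print(s['force'],s['torque'],s['t'],'force in jig',J().T@s['force'][:2])
h,e=heelnow();print(h,e,'in jig',J().T@(h[:2]-JC))
E
python3 -m creep '[[0,0,0,0.35,-0.95,0,12],[0,0,0,0.7,-1.9,0,12],[0,0,0,0.7,-1.9,0,12]]'
python3 - <<'E'
from h import *
np.set_printoptions(precision=4,suppress=True)
s=sense();print(s['force'],s['torque'],s['t'],'force in jig',J().T@s['force'][:2])
h,e=heelnow();print(h,e,'in jig',J().T@(h[:2]-JC))
E
```

```text
t: 10.08
tool_pos: [0.5914, -0.031, 0.0482]
tcp_rot: [[-0.247, 0.937, -0.246], [0.665, 0.348, 0.661], [0.705, -0.0, -0.709]]
force: [1.8, -1.4, -5.0]
gripper_width: 0.0198
[ 1.7902 -1.4084 -4.987 ] [-1.296  -0.7437 -0.0672] 10.0833 force in jig [ 1.187  -1.9441]
[ 0.5801 -0.0007  0.0158] [20.3797  0.0122 89.8527] in jig [ 0.0013 -0.0644]
t: 10.33
tool_pos: [0.5917, -0.0326, 0.0481]
tcp_rot: [[-0.246, 0.937, -0.247], [0.664, 0.349, 0.662], [0.706, -0.001, -0.708]]
force: [-0.1, 2.9, -4.9]
gripper_width: 0.0196
[-0.0919  2.9197 -4.8951] [-0.352  -0.287   0.0929] 10.3333 force in jig [0.9316 2.7686]
[ 0.5804 -0.0023  0.0157] [20.4125  0.0559 89.9242] in jig [ 0.001 -0.066]
```

```bash
python3 -m creep '[[0,0,0,0.3,-0.7,0,12],[0,0,0,0.5,-1.4,0,12],[0,0,0,0.5,-1.4,0,12]]'
python3 - <<'E'
from h import *
np.set_printoptions(precision=4,suppress=True)
s=sense();print(s['force'],s['torque'],s['t'],'force in jig',J().T@s['force'][:2])
h,e=heelnow();print(h,e,'in jig',J().T@(h[:2]-JC))
snap('scene','s8'); a=cv2.imread('pics/s8.png')[130:270,280:420]; cv2.imwrite('pics/s8c.png',cv2.resize(a,None,fx=4.2,fy=4.2,interpolation=cv2.INTER_CUBIC))
E
```

```text
t: 10.58
tool_pos: [0.5917, -0.0328, 0.0483]
tcp_rot: [[-0.246, 0.937, -0.249], [0.662, 0.35, 0.663], [0.708, -0.002, -0.706]]
force: [-2.4, 10.1, -2.6]
gripper_width: 0.0197
[-2.372  10.0657 -2.6109] [0.6526 0.0342 0.0743] 10.5833 force in jig [ 1.2854 10.2612]
[ 0.5804 -0.0025  0.016 ] [20.493   0.0973 90.0828] in jig [ 0.0008 -0.0662]
```

View pics/s8c.png

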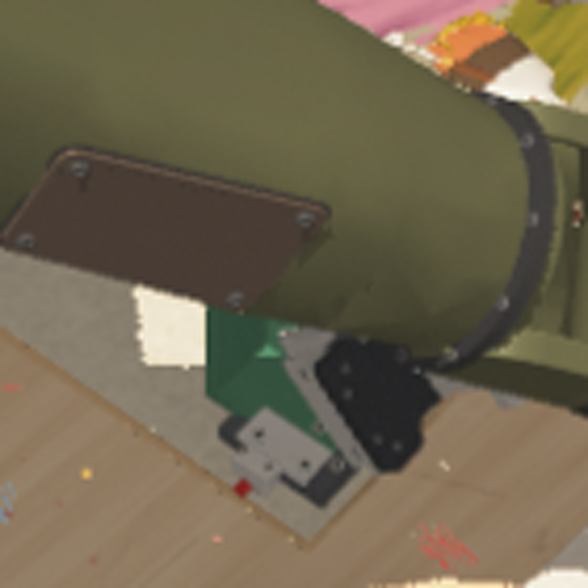

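```bash
python3 -m creep '[[0,0,0,0.2,-0.3,-0.4,12],[0,0,0,0.2,-0.3,-0.6,12],[0,0,0,0.2,-0.3,-0.6,14],[0,0,0,0.2,-0.3,-0.6,18],[0,0,0,0.2,-0.3,-0.6,22],[0,0,0,0.2,-0.3,-0.6,26],[0,0,0,0.2,-0.3,-0.6,34],[0,0,0,0.2,-0.3,-0.6,42],[0,0,0,0.2,-0.3,-0.6,50],[0,0,0,0.2,-0.3,-0.6,50],[0,0,0,0.2,-0.3,-0.6,50]]' 20
python3 - <<'E'
from h import *
np.set_printoptions(precision=4,suppress=True)
snap('wrist','w9');s=sense();print(s['force'],s['torque'],s['t'],'force in jig',J().T@s['force'][:2],s['joints'])
E
```

```text
t: 11.55
tool_pos: [0.592, -0.0332, 0.0477]
tcp_rot: [[-0.246, 0.937, -0.249], [0.662, 0.35, 0.663], [0.708, -0.002, -0.706]]
force: [-0.6, 0.0, -0.2]
gripper_width: 0.0498
[-1.5171  0.3242  0.4143] [-0.3464 -0.0823 -0.0293] 11.6 force in jig [-1.309   0.8327] [-0.3562  0.8677  1.241   0.5642  1.6079 -0.8627]
```

View pics/w9.png

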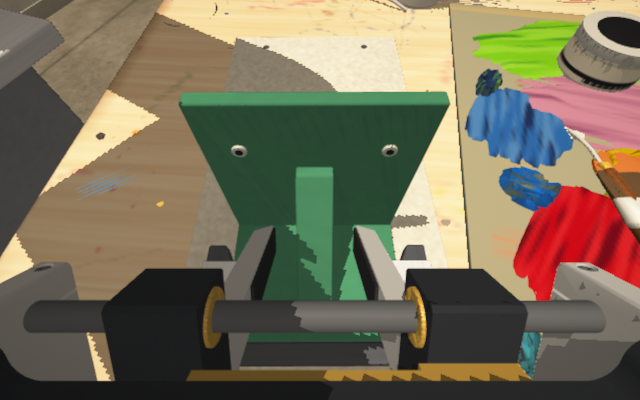

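```bash
python3 -m creep '[[0,0,0,2,-5,6,50],[0,0,0,5,-13,14,50],[0,0,0,9,-23,25,50],[0,0,0,13,-34,37,50],[0,0,0,17,-46,49,50],[0,0,0,22,-58,62,50],[0,0,0,26,-69,74,50],[0,0,0,30,-79,85,50],[0,0,0,30,-82,110,50],[0,0,0,30,-84,135,50],[0,0,0,30,-84,140,50],[0,0,0,30,-84,140,50]]'
python3 - <<'E'
from h import *
np.set_printoptions(precision=4,suppress=True)
snap('wrist','w10');snap('scene','s10');snap('top','t10');s=sense();print(s['force'],s['tool_pos'],s['t'],s['joints'])
a=cv2.imread('pics/s10.png')[130:270,230:420]; cv2.imwrite('pics/s10c.png',cv2.resize(a,None,fx=4.2,fy=4.2,interpolation=cv2.INTER_CUBIC))
E
```

```text
t: 12.6
tool_pos: [0.6225, -0.1181, 0.1901]
tcp_rot: [[-0.249, 0.937, -0.246], [0.663, 0.35, 0.662], [0.706, 0.001, -0.708]]
force: [0.0, 0.5, 0.3]
gripper_width: 0.05
[ 0.6615 -0.1008 -0.3605] [ 0.6216 -0.1171  0.1865] 12.75 [-0.4479  0.8389  0.946   0.55    1.9296 -0.7618]
```

View pics/w10.png

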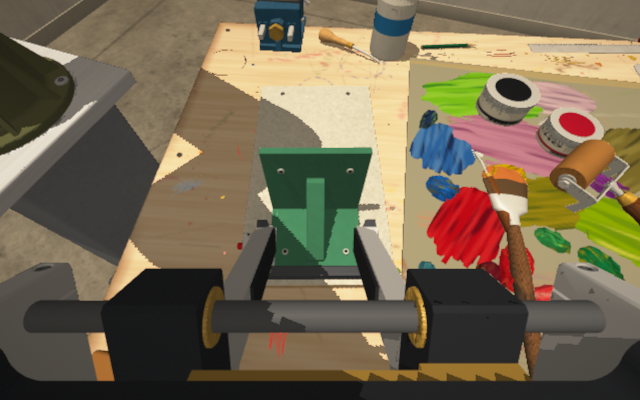

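View pics/s10c.png

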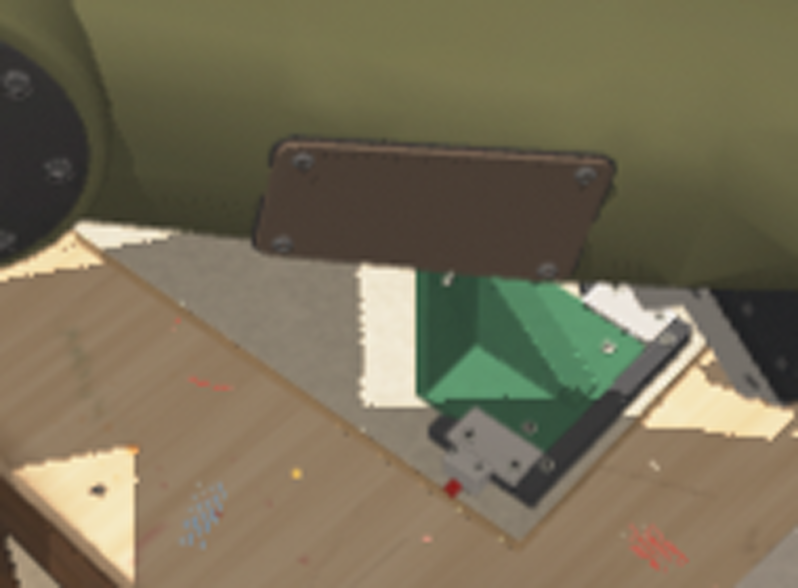

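View pics/t10.png

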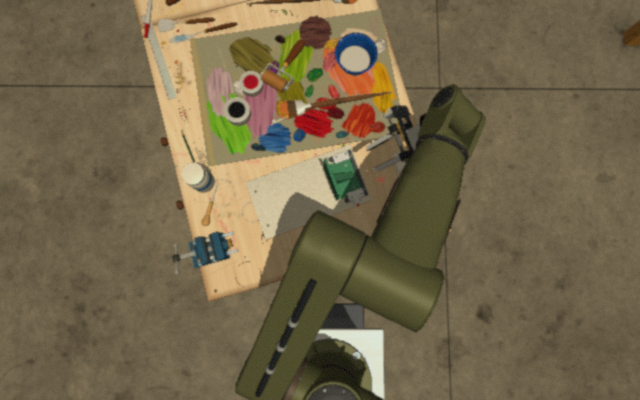

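Run:
```python
import cv2
a=cv2.imread('pics/w10.png')[130:300,220:420]; cv2.imwrite('pics/w10c.png',cv2.resize(cv2.convertScaleAbs(a,alpha=1.5),None,fx=3.5,fy=3.5,interpolation=cv2.INTER_CUBIC))
```

```text
(no output)
```

View pics/w10c.png

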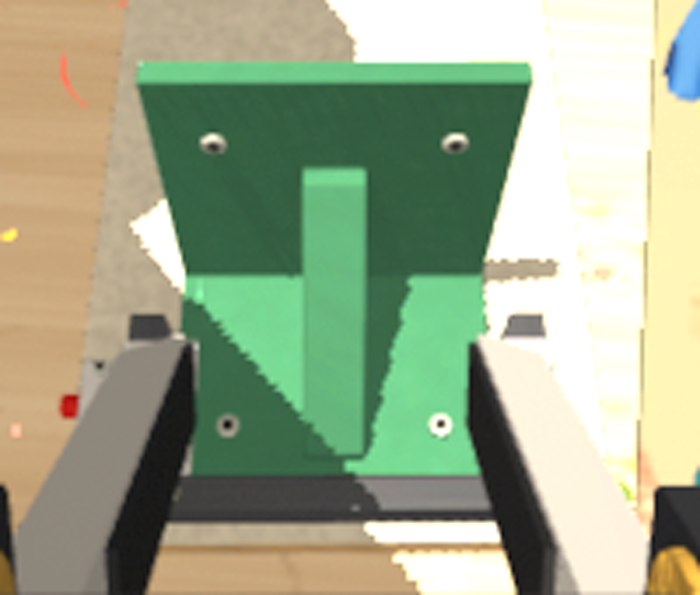

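```bash
python3 -c "
from workcell import hand_in, sense
print(sense()['qd'].round(4)); print(hand_in())"
```

```text
[0.0048 0.0066 0.0072 0.0015 0.0013 0.0014]
the job is handed in; nothing more can be done
None
```

I stood the backstop on its foot and slid it home under both lips against the end stop. I then let go, backed the arm clear and handed the job in at about 12.8 s. No verdict was reported.

**How it went:**
- I pinched the rib at 45°. The backstop was rolled over its heel in small steps, with the heel estimated at or within about 1 mm of the board. It stayed within about 1.2 rad/s and was lowered onto its foot under force feedback.
- I then turned it about 12.6° to line up with the jig and slid it in foot first.

**What the last checks showed:**
- **Plunger:** about 3.7 N pushed sideways while the foot rode past it, and this dropped to about 1 N close to home. Its red end is at the same pixel as at the start. The joint value itself can't be read, so "clicked in" is inferred from these two signs.
- **Home position:** the slide stalled against about 10 N with the heel at y ≈ -66 mm and x ≈ +1 mm, good to about 2 mm. In the last pictures the toe is flush and parallel with the end stop, and the backstop looks upright.
- **Clear of the robot:** the force on the tool after backing off was near zero.

**Disagreements and gaps:**
- The cameras disagreed by up to about 4 mm on where the jig lies, so I corrected the sideways position by 1 mm from the wrist view.
- In the final pictures the jar looks untouched. The arm hid the cards, and I did not measure their position or the sanding block's again. The arm's path stayed above them.

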